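# Wipe the print scraps off a build plate

## Task

Take the scraper block from its rest mat and use it to wipe all five loose print scraps off the build plate into the catch trough along the plate's far edge, without touching the scraps with the gripper. Then stand the scraper upright back on its rest mat and let go of it; leave the other things on the table where they are.

Things in the scene. Friction and masses are not known exactly. Their poses are not given: they have to be found in the camera images.
- stand: fixed plate-cleaning stand carrying a level dark build plate, top 55 mm above the table (all sizes here in mm); white lips along its left and right sides, open trough on its far edge. A touch screen up to 62 tall is fixed at its near side (x -100 to -145, y -85 to -5). Origin on the table under the plate; x points from the near edge to the trough, y along the trough
- plate (a point): point on the plate's top, above the stand's origin, same axes. The plate spans x -90 to +100 and y -93 to +93; the lips beside it (y +-93 to +-101) rise 12 above its top; its near edge (x = -90) has no lip; its far edge (x = +100) ends over the trough
- trough (a point): centre of the floor of the white catch trough, open at the top, inside 77 along x (stand x 98/100 to 177) and 186 along y, floor 49 below the plate's top; its outer wall rises 12 above the plate's top. Same axes as the stand
- scraper: hand scraper block: aluminium foot 36 (x) x 110 (y) x 24 tall, above it a black slab handle 24 (x) x 70 (y) from 24 to 84 above the underside; 0.3 kg. Stands upright on the rest mat at the start. Origin at centre of the underside, z up; wipe along its x with its 110 wide face
- rest_mat: black rubber rest mat for the scraper, flat on the table, 130 (x) x 170 (y) x 4 thick, fixed. Origin at centre of its underside
- scrap1: loose white print scrap on the plate, rectangular block 24 x 18 x 10 tall, about 10 g; origin near its middle, on its underside
- scrap2: loose white print scrap on the plate, L-shaped piece 24 x 18 x 12 tall, about 10 g; origin near its middle, on its underside
- scrap3: loose white print scrap on the plate, round disc 22 dia x 9 tall, about 10 g; origin near its middle, on its underside
- scrap4: loose white print scrap on the plate, stepped piece 22 x 20, 5 and 13 tall, about 10 g; origin near its middle, on its underside
- scrap5: loose white print scrap on the plate, cross-shaped piece 24 x 20 x 9 tall, about 10 g; origin near its middle, on its underside
- glue_stick: upright white glue stick with black cap, 28 dia x 85 tall; bystander; origin at centre of underside
- spatula: flat spatula with black handle, 170 long, lying on the table; bystander; origin at its middle, on its underside
- print_vase: small waisted grey print, 38 dia x 42 tall, standing beside the stand; bystander; origin at centre of underside
- calipers: steel calipers lying flat at the left of the table, 200 long; bystander; origin on the underside

How it is judged:
On the way, in this order (a step that is already met when the one before it is completed fails the run):
1. the scraper, held in the gripper, is set on the plate (its underside within 8 mm of the plate's top) (contact force between the fingers and scraper above 1 N and z of scraper in the frame of plate between -0.01 and 0.008 m and x of scraper in the frame of plate between -0.12 and 0.11 m and y of scraper in the frame of plate between -0.09 and 0.09 m), for 0.1 s.
2. all five scraps lie in the trough (x of scrap1 in the frame of trough between -0.045 and 0.045 m and y of scrap1 in the frame of trough between -0.095 and 0.095 m and z of each of scrap1, scrap2, scrap3, scrap4, scrap5 in the frame of trough below 0.036 m and x of scrap2 in the frame of trough between -0.045 and 0.045 m and y of scrap2 in the frame of trough between -0.095 and 0.095 m and x of scrap3 in the frame of trough between -0.045 and 0.045 m and y of scrap3 in the frame of trough between -0.095 and 0.095 m and x of scrap4 in the frame of trough between -0.045 and 0.045 m and y of scrap4 in the frame of trough between -0.095 and 0.095 m and x of scrap5 in the frame of trough between -0.045 and 0.045 m and y of scrap5 in the frame of trough between -0.095 and 0.095 m), for 0.2 s.
At the end, for the whole second after the job is handed in: All five scraps lie at rest inside the trough, below the plate's top, and the scraper stands upright (within 7 degrees), released and at rest, with its middle on the rest mat (within 55 mm along x and 70 mm along y of the mat's centre) (all of step 2 and x of scraper in the frame of rest_mat between -0.055 and 0.055 m and y of scraper in the frame of rest_mat between -0.07 and 0.07 m and height (world z) of scraper below 0.01 m and angle between scraper's own z axis and vertical below 0.12 rad and linear speed of scraper below 0.02 m/s and linear speed of each of scrap1, scrap2, scrap3, scrap4, scrap5 below 0.03 m/s); the robot touches nothing.
It fails at once if the gripper or arm touches a scrap (contact force between any of the fingers, the arm and scrap1 above 0.5 N or contact force between any of the fingers, the arm and scrap2 above 0.5 N or contact force between any of the fingers, the arm and scrap3 above 0.5 N or contact force between any of the fingers, the arm and scrap4 above 0.5 N or contact force between any of the fingers, the arm and scrap5 above 0.5 N).
It fails at once if a bystander is moved by more than 25 mm (distance of any of glue_stick, spatula, print_vase, calipers from where it was at the start of the episode above 0.025 m).
It also fails if it takes over 54 s, if anything falls off the work surface, if the arm or the gripper's body presses on something with over 40 N, if the wrist force passes 120 N, or if a joint passes its speed limit or range.

## Robot

A 6-joint arm with a two-finger parallel gripper is mounted at the origin on the work surface. World frame = base frame: x ahead of the robot, y to its left, z up, the work surface at z = 0. Lengths are in m, angles in rad, forces in N, time in s.
With the tool pointing down it reaches from about 0.35 to 0.975 m from the base axis. Payload 4.9 kg.
Tool frame: the origin (TCP) lies at the very end of the fingers, on their centre line; the grasp point (between the pads) lies ctrl.hold_point_z behind it (ctrl.hold_point_z is the distance from the TCP to the grasp point, in m); z points along the fingers, y is the line along which they close (so a half turn about z gives the same grasp; the last joint's range is limited). The gripper opens to 85 mm and grips with 20 to 120 N. Pads are 22 mm wide; open, the fingers measure 114 mm over their backs; the gripper's body (76 mm by 85 mm) begins 54 mm behind the grasp point. The pads swing forward as they close: fully open they stand 13 mm farther back than shut.
Start: joints at [-1.353, 0.053, 1.613, -0, 1.476, -0.119], TCP at [0.207, -0.59, 0.231] pointing down, gripper open.
Joint ranges: [-3.01, 3.01], [-1.01, 2.22], [0.06, 2.58], [-1.02, 4.17], [0.09, 2.62], [-3.14, 3.14]. Speed limits (rad/s): [2.57, 2.57, 3.14, 3.14, 3.14, 3.14].

## Interface

Orientations are given as a rotation vector (axis times angle).
In Python, from station import ctrl gives the robot as it stands. The module is installed in compiled form; this text tells all that it offers.
- The arm moves only by the tool jog_arm, never from a script. Its argument "deltas" is a list of rows, each a list of 3 entries, a list of its own where there are three numbers: the closure, from -1 (fully open) to 1 (shut), then the shift along the world's x, y, z scaled (see below), then the turn, a rotation vector about the world's x, y, z scaled (see below). A call has 1 to 12 rows; each row is the pose to reach, as a shift and turn from the pose commanded when the call began, turning the shorter way round; what a row does not reach only later rows make up. The controller multiplies each number of a shift by 0.4 m and each number of a turn by 180 degrees. A row lasts 1/12 s, in which the tool goes at most 41.7 mm and 7.16 degrees, less where a joint would pass 70% of its speed; a pose out of reach is approached as far as the arm can. A call with a number of a shift or a turn outside -1 to 1 is refused whole. A call with a gripper value outside its range is refused whole. The fingers move at their own pace and stop on an object; "squeeze" is the grip in N (left out, the last holds). Time passes only in rows, so rows that repeat a pose let the fingers close. It gives the time, the measured TCP pose, the force, the opening and the grip force at its end, in the units of the state.
- ctrl.get_obs(): the state, without advancing time (a new reading comes with each control period).
- ctrl.get_image(name): name is "scene" or "top" or "wrist"; returns the picture (400x640x3 uint8, red, green, blue); there is no depth.
- ctrl.get_calibration(name): a dict with "K" (3x3 intrinsics, pixels), "extrinsics" (4x4, takes a point from world to camera coordinates). Camera axes: x right, y down, z forward; pixel columns grow to the right and rows downward; lengths in m; the calibration is good to about 2 mm. The wrist camera is an equidistant fisheye: a pixel r from the principal point sees the ray r / f radians off the axis. A picture is of the moment at which its call begins: read the wrist's pose just before it. get_calibration takes no time and is no camera call; for the wrist camera it gives the pose at the moment of the call.
- ctrl.finish_job(): hands the job in; it is judged then, once.
The state is a dict: "t": time; "q": joint angles; "dq": joint speeds; "effort": joint torques, N m; "tool_pos": TCP position; "tool_rot": TCP orientation; "contact_force": force on the tool from outside, world axes, zero at the start; "wrist_torque": the same for the moment, N m; "opening": finger opening in m; "grip_force": force on a finger pad.
Only numpy, scipy, OpenCV 4.12 (cv2) and the standard library are available. Lean on these libraries where they do the work, as an engineer would, in place of code of your own. Each camera call takes 0.05 s, during which the arm holds its last target. There are 200 camera calls.

## Working session

There is one attempt and no reset: what is moved stays moved. The work goes in short steps, Python scripts to look and compute and a tool call to move; the robot and the scene stay as the last step left them, time stands still between calls to the robot, and variables do not carry over. Pictures are saved under pics/ and viewed, at most 10 in all, crops included, and the job is handed in when it is done.

Besides the shell and the picture viewer there is one more tool, called after ">>>" by a JSON object that holds its "method" and its "body". jog_arm: Moves the arm, as the interface text tells. Its arguments: {"type":"object","properties":{"deltas":{"type":"array","items":{"type":"array"}},"squeeze":{"type":"number"}},"required":["deltas"]}

```bash
mkdir -p pics
python3 - <<'E'
from station import ctrl
import cv2,numpy as np
np.set_printoptions(precision=4,suppress=True)
for n in("top","scene"):
    im=ctrl.get_image(n); cv2.imwrite(f"pics/{n}0.png",im[:,:,::-1]); c=ctrl.get_calibration(n); print(n,c["K"],c["extrinsics"])
o=ctrl.get_obs(); print(o["t"],o["tool_pos"],o["tool_rot"],o["opening"],ctrl.hold_point_z)
E
```

```text
top [[420.4575   0.     321.626 ]
 [  0.     420.4575 198.3893]
 [  0.       0.       1.    ]] [[ 0.0151 -0.9999 -0.0016  0.0931]
 [-0.9835 -0.0146 -0.1803  0.5354]
 [ 0.1802  0.0043 -0.9836  0.9705]
 [ 0.      0.      0.      1.    ]]
scene [[489.2854   0.     317.1122]
 [  0.     489.2854 200.3531]
 [  0.       0.       1.    ]] [[ 0.7224  0.6915  0.0062 -0.466 ]
 [ 0.4504 -0.4637 -0.763  -0.1219]
 [-0.5247  0.554  -0.6464  1.3956]
 [ 0.      0.      0.      1.    ]]
0.1 [ 0.2064 -0.5893  0.2301] [-3.0952 -0.5262  0.0002] 0.0856506178105151 0.0187
```

View pics/top0.png

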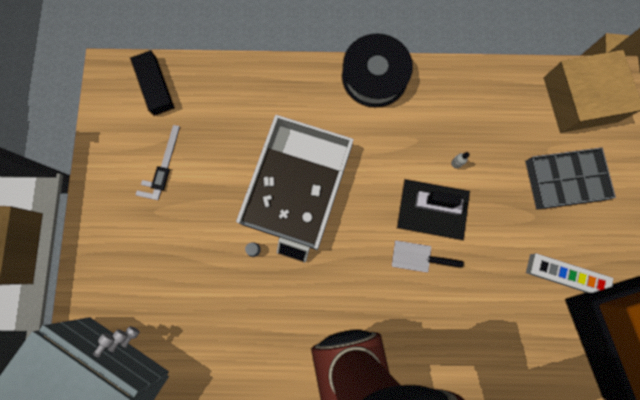

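View pics/scene0.png

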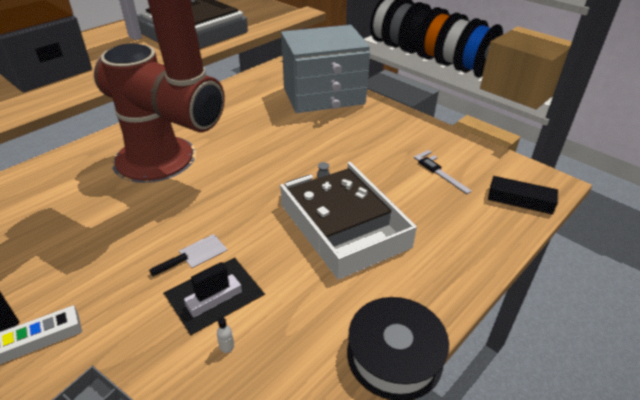

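Top view: the stand is at about (297,185), the scraper at (440,202) on the mat at (434,209), and the vase at (252,249) near the stand. The glue stick is at (460,160) and the spatula at (428,257). I'll zoom in for the corners.

Run:
```python
import cv2,numpy as np
t=cv2.imread("pics/top0.png")
a=cv2.resize(t[110:270,232:362],None,fx=3.6,fy=3.6,interpolation=cv2.INTER_CUBIC)
b=cv2.resize(t[150:250,390:480],None,fx=3.6,fy=3.6,interpolation=cv2.INTER_CUBIC)
c=np.zeros((576,a.shape[1]+b.shape[1],3),np.uint8);c[:a.shape[0],:a.shape[1]]=a;c[:b.shape[0],a.shape[1]:]=b
cv2.imwrite("pics/z.png",c);print(c.shape)
g=cv2.cvtColor(t,cv2.COLOR_BGR2GRAY);h=cv2.cvtColor(t,cv2.COLOR_BGR2HSV)
for nm,m,(x0,y0,x1,y1) in [("dark",g<75,(232,110,362,245)),("mat",g<75,(390,170,480,245)),("scr",(g>120)&(h[...,1]<70),(250,165,330,230)),("foot",(g>90)&(h[...,1]<60),(405,185,475,220))]:
    k=np.zeros(g.shape,np.uint8);k[y0:y1,x0:x1]=m[y0:y1,x0:x1]
    for q in cv2.findContours(k,cv2.RETR_EXTERNAL,cv2.CHAIN_APPROX_NONE)[0]:
        if cv2.contourArea(q)>15: 
            M=cv2.moments(q);r=cv2.minAreaRect(q);print(nm,cv2.contourArea(q),round(M['m10']/M['m00'],1),round(M['m01']/M['m00'],1),cv2.boxPoints(r).round(1).tolist())
```

```text
(576, 792, 3)
dark 5691.5 289.7 195.1 [[240.0, 223.0], [274.70001220703125, 118.9000015258789], [347.0, 143.0], [312.29998779296875, 247.10000610351562]]
mat 3194.0 433.4 209.2 [[395.79998779296875, 227.89999389648438], [404.29998779296875, 179.0], [471.29998779296875, 190.8000030517578], [462.70001220703125, 239.6999969482422]]
scr 56.5 306.7 216.7 [[303.0, 212.0], [311.0, 212.0], [311.0, 221.0], [303.0, 221.0]]
scr 44.0 283.5 213.4 [[279.0, 210.0], [288.0, 210.0], [288.0, 217.0], [279.0, 217.0]]
scr 82.5 325.2 217.5 [[319.3999938964844, 228.8000030517578], [329.0, 200.0], [332.8999938964844, 201.3000030517578], [323.29998779296875, 230.10000610351562]]
scr 43.0 266.2 199.8 [[263.0, 195.0], [270.0, 195.0], [270.0, 206.0], [263.0, 206.0]]
scr 64.5 315.3 190.0 [[311.0, 185.0], [319.0, 185.0], [319.0, 195.0], [311.0, 195.0]]
scr 66.5 268.5 181.0 [[264.0, 177.0], [273.0, 177.0], [273.0, 185.0], [264.0, 185.0]]
scr 67.5 254.1 175.9 [[246.60000610351562, 190.8000030517578], [256.5, 163.6999969482422], [260.1000061035156, 165.0], [250.1999969482422, 192.10000610351562]]
foot 280.0 433.6 203.7 [[415.20001220703125, 205.6999969482422], [418.0, 190.3000030517578], [463.3999938964844, 198.5], [460.6000061035156, 213.89999389648438]]
```

View pics/z.png

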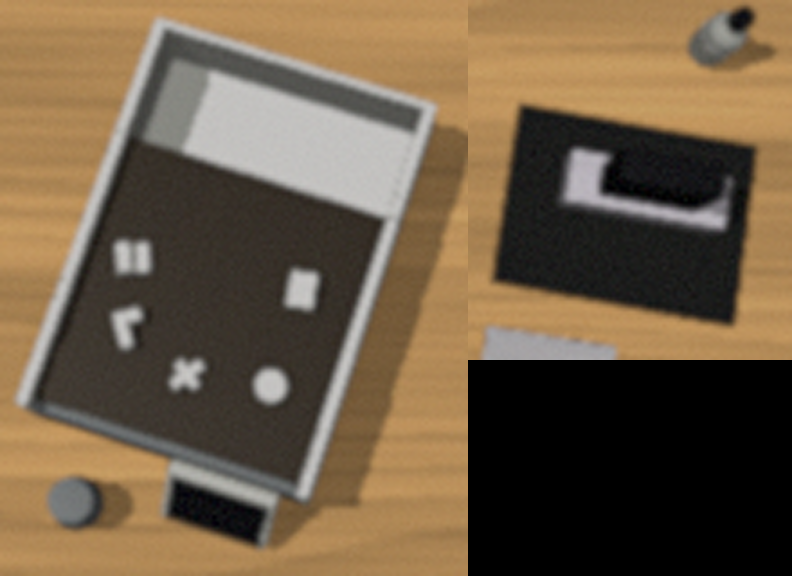

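Zoom: the stand's lip outer corners are at (158,20), (435,104), (300,498) and (20,402), and the plate's far corners at (135,140) and (388,218). The mat corners are at (520,104), (755,148), (734,324) and (494,282), and the foot's top corners at (570,148), (562,204) and (727,230).

```bash
cat > h.py <<'E'
from station import ctrl
import cv2,numpy as np
np.set_printoptions(precision=4,suppress=True)
def cast(n,p,z):
    c=ctrl.get_calibration(n);K=c["K"];E=c["extrinsics"];p=np.atleast_2d(p).astype(float)
    d=np.c_[p,np.ones(len(p))]@np.linalg.inv(K).T@E[:3,:3]
    o=-E[:3,:3].T@E[:3,3]; return (o+d*((np.asarray(z)*np.ones(len(p))-o[2])/d[:,2])[:,None])[:,:2]
def fit(l,w):
    l=np.array(l,float);w=np.array(w);a=l-l.mean(0);b=w-w.mean(0)
    th=np.arctan2((a[:,0]*b[:,1]-a[:,1]*b[:,0]).sum(),(a*b).sum());R=np.array([[np.cos(th),-np.sin(th)],[np.sin(th),np.cos(th)]])
    t=w.mean(0)-R@l.mean(0);return t,th,R,w-(l@R.T+t)
E
python3 - <<'E'
from h import *
A=lambda p:np.array(p)/3.6+[231.64,109.64]
B=lambda p:(np.array(p)-[468,0])/3.6+[389.64,149.64]
w=cast("top",A([(135,139),(388,218),(20,402),(300,498),(158,20),(435,104)]),[.055,.055,.067,.067,.067,.067])
t,th,R,r=fit([(.1,.093),(.1,-.093),(-.09,.101),(-.09,-.101),(.183,.101),(.183,-.101)],w);print("stand",t,th,'\n',r*1e3)
m=cast("top",B([(520,104),(755,148),(734,324),(494,282)]),.004)
mt,mth,mR,r=fit([(.065,.085),(.065,-.085),(-.065,-.085),(-.065,.085)],m);print("mat",mt,mth,'\n',r*1e3)
f=cast("top",B([(570,148),(562,204),(727,230)]),.024)
st,sth,_,r=fit([(.018,.055),(-.018,.055),(-.018,-.055)],f);print("scr",st,sth,'\n',r*1e3)
s=cast("top",[(306.7,216.7),(283.5,213.4),(266.2,199.8),(315.3,190),(268.5,181)],.065)
print("scraps disc,cross,L,rect,step\n",(s-t)@R*1e3)
print("vase",cast("top",A([(75,502)]),.042),"glue base",cast("top",B([(705,55)]),0.01))
E
```

```text
stand [0.5325 0.1779] -0.30504600498591955 
 [[ 0.5338 -4.2246]
 [ 3.31   -0.3084]
 [-4.3299 -1.9845]
 [-3.4464  6.2518]
 [ 0.3261 -1.1466]
 [ 3.6063  1.4123]]
mat [ 0.5192 -0.1807] -0.16583827055523026 
 [[-0.606  -0.8485]
 [-1.9355  1.7748]
 [ 1.98    0.7792]
 [ 0.5615 -1.7055]]
scr [ 0.5327 -0.1906] -0.1571209724855192 
 [[ 2.2589  0.702 ]
 [-1.5486  1.592 ]
 [-0.7103 -2.294 ]]
scraps disc,cross,L,rect,step
 [[-31.389  -54.0438]
 [-41.2109   0.673 ]
 [-23.271   50.6388]
 [ 36.1374 -52.9059]
 [ 21.7     60.8752]]
vase [[0.4096 0.2645]] glue base [[ 0.633  -0.2391]]
```

>>> {"method": "jog_arm", "body": {"deltas": [[-1,[0.815,0.995,0],[0,0,0.341]],[-1,[0.815,0.995,0],[0,0,0.341]],[-1,[0.815,0.995,0],[0,0,0.341]],[-1,[0.815,0.995,0],[0,0,0.341]],[-1,[0.815,0.995,0],[0,0,0.341]],[-1,[0.815,0.995,0],[0,0,0.341]],[-1,[0.815,0.995,0],[0,0,0.341]],[-1,[0.815,0.995,0],[0,0,0.341]],[-1,[0.815,0.995,0],[0,0,0.341]],[-1,[0.815,0.995,0],[0,0,0.341]],[-1,[0.815,0.995,0],[0,0,0.341]],[-1,[0.815,0.995,0],[0,0,0.341]]], "squeeze": 60}}

```text
t: 1.1
tool_pos: [0.5241, -0.2011, 0.231]
tool_rot: [-2.394, -2.034, 0.0]
contact_force: [0.2, -0.6, 0.1]
opening: 0.0856
grip_force: 0.0
```

>>> {"method": "jog_arm", "body": {"deltas": [[-1,[0,0,0],[0,0,0]],[-1,[0,0,0],[0,0,0]]]}}

```text
t: 1.27
tool_pos: [0.5241, -0.2011, 0.2306]
tool_rot: [-2.39, -2.038, 0.001]
contact_force: [0.0, -0.8, -0.4]
opening: 0.0852
grip_force: 0.0
```

Run:
```python
from h import *
o=ctrl.get_obs();im=ctrl.get_image("wrist");cv2.imwrite("pics/w1.png",im[:,:,::-1]);c=ctrl.get_calibration("wrist");print(c)
print(o["t"],o["tool_pos"],o["tool_rot"],o["q"])
```

```text
{'K': array([[309.7069,   0.    , 320.1737],
       [  0.    , 309.7069, 196.3383],
       [  0.    ,   0.    ,   1.    ]]), 'extrinsics': array([[ 0.9871, -0.1598,  0.0003, -0.5507],
       [-0.1535, -0.9476,  0.2801, -0.1478],
       [-0.0445, -0.2766, -0.96  ,  0.3459],
       [ 0.    ,  0.    ,  0.    ,  1.    ]])}
1.2667 [ 0.5241 -0.2011  0.2306] [-2.3896 -2.0379  0.0011] [-0.4988 -0.0976  1.7619 -0.0003  1.4785 -0.3403]
```

View pics/w1.png

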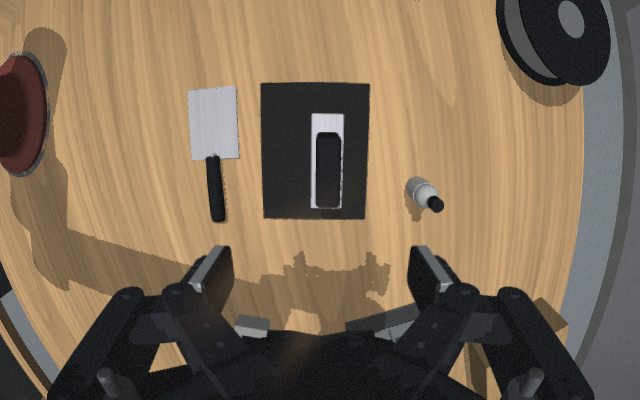

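Wrist view: the mat fills about (261–370, 82–219), the foot top spans (311–343, 114–208) and the handle top spans (316–341, 132–208). The spatula and glue stick are clear of the grasp.

```bash
cat >> h.py <<'E'
def wcast(p,z):
    c=ctrl.get_calibration("wrist");K=c["K"];E=c["extrinsics"]
    v=(np.atleast_2d(p)-K[:2,2])/K[0,0];r=np.linalg.norm(v,axis=1,keepdims=True)
    d=np.c_[np.sin(r)*v/r,np.cos(r)]@E[:3,:3];o=-E[:3,:3].T@E[:3,3]
    return (o+d*((np.asarray(z)*np.ones(len(d))-o[2])/d[:,2])[:,None])[:,:2]
E
python3 - <<'E'
from h import *
F=wcast([(343,114),(342,208),(311,207),(312,114)],.028)
t,th,R,r=fit([(.018,.055),(.018,-.055),(-.018,-.055),(-.018,.055)],F);print("foot",t,th,r*1e3)
H=wcast([(341.5,132),(340.5,208),(316,208),(316.5,132)],.088)
t,th,R,r=fit([(.012,.035),(.012,-.035),(-.012,-.035),(-.012,.035)],H);print("handle",t,th,r*1e3)
m=wcast([(369,84),(365,219),(264,217),(261,83)],.004)
t,th,R,r=fit([(.065,.085),(.065,-.085),(-.065,-.085),(-.065,.085)],m);print("mat",t,th,r*1e3)
E
```

```text
foot [ 0.5345 -0.1932] -0.167328239147973 [[-1.021  -0.4512]
 [ 0.3478  0.2427]
 [ 0.0224  1.3247]
 [ 0.6508 -1.1162]]
handle [ 0.5349 -0.1914] -0.16349420604328785 [[-0.1903  1.8421]
 [-0.37   -1.6421]
 [-0.2216 -1.7202]
 [ 0.7818  1.5202]]
mat [ 0.5213 -0.1835] -0.17091163996837241 [[-1.626  -0.9517]
 [ 0.198   0.3425]
 [ 0.7818  1.5428]
 [ 0.6462 -0.9336]]
```

>>> {"method": "jog_arm", "body": {"deltas": [[-1,[0.0265,0.022,-0.05],[0,0,-0.003]],[-1,[0.0265,0.022,-0.14],[0,0,-0.003]],[-1,[0.0265,0.022,-0.23],[0,0,-0.003]],[-1,[0.0265,0.022,-0.32],[0,0,-0.003]],[-1,[0.0265,0.022,-0.39],[0,0,-0.003]],[-1,[0.0265,0.022,-0.43],[0,0,-0.003]],[-1,[0.0265,0.022,-0.45],[0,0,-0.003]],[-1,[0.0265,0.022,-0.45],[0,0,-0.003]],[-1,[0.0265,0.022,-0.45],[0,0,-0.003]],[1,[0.0265,0.022,-0.45],[0,0,-0.003]],[1,[0.0265,0.022,-0.45],[0,0,-0.003]],[1,[0.0265,0.022,-0.45],[0,0,-0.003]]]}}

```text
t: 2.32
tool_pos: [0.535, -0.1949, 0.0531]
tool_rot: [2.402, 2.02, 0.002]
contact_force: [-0.5, 0.5, 0.7]
opening: 0.0519
grip_force: 0.0
```

>>> {"method": "jog_arm", "body": {"deltas": [[1,[0,0,0],[0,0,0]],[1,[0,0,0],[0,0,0]],[1,[0,0,0],[0,0,0]],[1,[0,0,0],[0,0,0]],[1,[0,0,0],[0,0,0]],[1,[0,0,0],[0,0,0]]]}}

```text
t: 2.82
tool_pos: [0.5343, -0.1944, 0.0519]
tool_rot: [2.404, 2.022, 0.0]
contact_force: [-1.8, 0.6, 4.2]
opening: 0.0233
grip_force: 62.6
```

>>> {"method": "jog_arm", "body": {"deltas": [[1,[0,0,0.08],[0,0,0]],[1,[0,0,0.17],[0,0,0]],[1,[0,0,0.26],[0,0,0]],[1,[0,0,0.35],[0,0,0]],[1,[-0.01,0.06,0.43],[0,0,-0.01]],[1,[-0.03,0.14,0.47],[0,0,-0.02]],[1,[-0.05,0.23,0.47],[0,0,-0.03]],[1,[-0.07,0.32,0.47],[0,0,-0.042]],[1,[-0.09,0.41,0.47],[0,0,-0.042]],[1,[-0.11,0.5,0.47],[0,0,-0.042]],[1,[-0.13,0.59,0.47],[0,0,-0.042]],[1,[-0.15,0.68,0.47],[0,0,-0.042]]]}}

```text
t: 3.82
tool_pos: [0.4726, 0.0793, 0.2379]
tool_rot: [-2.532, -1.858, 0.002]
contact_force: [0.5, 0.1, -2.3]
opening: 0.023
grip_force: 61.9
```

>>> {"method": "jog_arm", "body": {"deltas": [[1,[-0.01,0.09,0],[0,0,0]],[1,[-0.015,0.18,0],[0,0,0]],[1,[-0.015,0.26,0],[0,0,0]],[1,[-0.015,0.33,0],[0,0,0]],[1,[-0.015,0.375,0],[0,0,0]],[1,[-0.015,0.375,0],[0,0,0]],[1,[-0.015,0.375,0],[0,0,0]],[1,[-0.015,0.375,0],[0,0,0]]]}}

```text
t: 4.48
tool_pos: [0.4675, 0.2272, 0.2382]
tool_rot: [-2.532, -1.859, 0.003]
contact_force: [-0.7, -0.3, -2.0]
opening: 0.0236
grip_force: 61.8
```

Run:
```python
from h import *
o=ctrl.get_obs();im=ctrl.get_image("wrist");cv2.imwrite("pics/w2.png",im[:,:,::-1]);cv2.imwrite("pics/t2.png",ctrl.get_image("top")[:,:,::-1])
print(o["t"],o["tool_pos"],o["tool_rot"],o["q"],o["grip_force"])
```

```text
4.4833 [0.4675 0.2272 0.2382] [-2.5322 -1.8592  0.003 ] [ 0.3093 -0.205   1.8451 -0.0005  1.5033  0.6135] 61.828683614730835
```

View pics/w2.png

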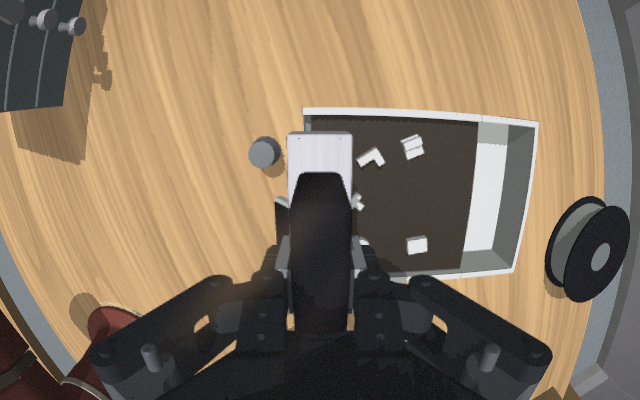

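Wrist view: the held scraper foot end is at (288–352, 133). The stand's left lip runs from (304,107) to (537,124), the plate's far edge from (479,121) to (460,270). The L is at (371,157), the step at (412,147) and the vase at (264,153).

Run:
```python
from h import *
w=wcast([(304,107),(538,124),(513,272),(479,122),(460,270)],[.067,.067,.067,.055,.055])
t,th,R,r=fit([(-.09,.101),(.183,.101),(.183,-.101),(.1,.093),(.1,-.093)],w);print("stand",t,th,'\n',r*1e3)
s=wcast([(371,157),(412,147),(417,246)],.065);print((s-t)@R*1e3)
f=wcast([(288,133),(352,133)],.214);m=f.mean(0);d=f[1]-f[0];print("foot end mid",m,np.linalg.norm(d),np.arctan2(d[1],d[0]))
f0=ctrl.get_obs()["tool_pos"][:2];print("TCP->foot end in stand frame",(m-f0)@R*1e3, "tcp in stand",(f0-t)@R*1e3)
```

```text
stand [0.5368 0.1738] -0.2988929339453641 
 [[-4.5511  3.6989]
 [-0.0279 -2.0996]
 [ 0.5715  1.1456]
 [ 2.5808 -0.0704]
 [ 1.4268 -2.6744]]
[[-26.5819  51.5213]
 [ 17.566   62.8531]
 [ 33.0201 -52.0443]]
foot end mid [0.4868 0.2818] 0.03463745073813194 -0.3052006602401995
TCP->foot end in stand frame [ 1.9276 58.1142] tcp in stand [-81.4931  30.3084]
```

>>> {"method": "jog_arm", "body": {"deltas": [[1,[0.008,-0.002,-0.06],[0,0,0]],[1,[0.008,-0.002,-0.13],[0,0,0]],[1,[0.008,-0.002,-0.2],[0,0,0]],[1,[0.008,-0.002,-0.25],[0,0,0]],[1,[0.008,-0.002,-0.28],[0,0,0]],[1,[0.008,-0.002,-0.3],[0,0,0]],[1,[0.008,-0.002,-0.31],[0,0,0]],[1,[0.008,-0.002,-0.32],[0,0,0]],[1,[0.008,-0.002,-0.327],[0,0,0]],[1,[0.008,-0.002,-0.333],[0,0,0]],[1,[0.008,-0.002,-0.333],[0,0,0]],[1,[0.008,-0.002,-0.333],[0,0,0]]]}}

```text
t: 5.58
tool_pos: [0.4715, 0.2271, 0.1067]
tool_rot: [2.532, 1.859, 0.001]
contact_force: [-0.9, 0.9, -3.0]
opening: 0.0233
grip_force: 61.8
```

Run:
```python
from h import *
im=ctrl.get_image("scene")[:,:,::-1];cv2.imwrite("pics/s3.png",cv2.resize(im[80:290,230:440],None,fx=2.8,fy=2.8,interpolation=cv2.INTER_CUBIC))
```

```text
(no output)
```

View pics/s3.png

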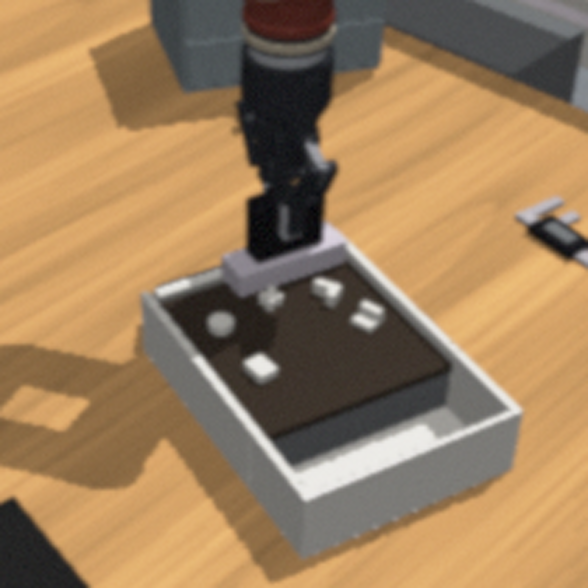

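The scraper is just behind the cross at (271,298), above the plate between the lips, so I'm starting the wipe.

>>> {"method": "jog_arm", "body": {"deltas": [[1,[0,0,-0.006],[0,0,0]],[1,[0,0,-0.006],[0,0,0]],[1,[0,0,-0.006],[0,0,0]],[1,[0.02,-0.006,-0.006],[0,0,0]],[1,[0.04,-0.0125,-0.006],[0,0,0]],[1,[0.06,-0.0187,-0.006],[0,0,0]],[1,[0.08,-0.025,-0.006],[0,0,0]],[1,[0.1,-0.031,-0.006],[0,0,0]],[1,[0.12,-0.0374,-0.006],[0,0,0]],[1,[0.14,-0.0436,-0.006],[0,0,0]],[1,[0.16,-0.05,-0.006],[0,0,0]],[1,[0.18,-0.056,-0.006],[0,0,0]]]}}

```text
t: 6.63
tool_pos: [0.544, 0.2042, 0.1036]
tool_rot: [-2.532, -1.859, 0.0]
contact_force: [-0.5, 0.8, -3.0]
opening: 0.0235
grip_force: 61.8
```

>>> {"method": "jog_arm", "body": {"deltas": [[1,[0.02,-0.0062,0],[0,0,0]],[1,[0.04,-0.0125,0],[0,0,0]],[1,[0.06,-0.0187,0],[0,0,0]],[1,[0.08,-0.025,0],[0,0,0]],[1,[0.1,-0.031,0],[0,0,0]],[1,[0.12,-0.0374,0],[0,0,0]],[1,[0.14,-0.0436,0],[0,0,0]],[1,[0.16,-0.05,0],[0,0,0]],[1,[0.18,-0.056,0],[0,0,0]],[1,[0.2,-0.062,0],[0,0,0]],[1,[0.22,-0.0686,0],[0,0,0]],[1,[0.24,-0.0748,0],[0,0,0]]]}}

```text
t: 7.63
tool_pos: [0.64, 0.1743, 0.1037]
tool_rot: [2.532, 1.859, 0.0]
contact_force: [0.2, 0.8, -2.5]
opening: 0.0232
grip_force: 61.8
```

>>> {"method": "jog_arm", "body": {"deltas": [[1,[0.015,-0.0047,0],[0,0,0]],[1,[0.015,-0.0047,0],[0,0,0]],[1,[0.015,-0.0047,0],[0,0,0]]]}}

```text
t: 7.88
tool_pos: [0.6454, 0.1726, 0.1036]
tool_rot: [-2.532, -1.859, 0.0]
contact_force: [0.2, 0.7, -2.5]
opening: 0.0231
grip_force: 61.8
```

Run:
```python
from h import *
im=ctrl.get_image("scene")[:,:,::-1];a=cv2.resize(im[100:290,230:440],None,fx=2.7,fy=2.7,interpolation=cv2.INTER_CUBIC)
cv2.imwrite("pics/s4.png",a)
```

```text
(no output)
```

View pics/s4.png

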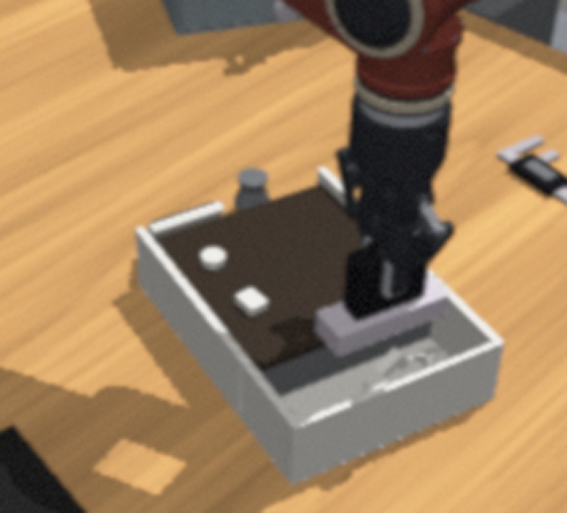

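Three scraps are in the trough (around (415,355)). The disc (213,257) and the rectangle (252,300) remain for the second pass.

>>> {"method": "jog_arm", "body": {"deltas": [[1,[0,0,0.08],[0,0,0]],[1,[0,0,0.15],[0,0,0]],[1,[-0.05,-0.002,0.16],[0,0,0]],[1,[-0.13,-0.005,0.16],[0,0,0]],[1,[-0.21,-0.009,0.16],[0,0,0]],[1,[-0.29,-0.012,0.16],[0,0,0]],[1,[-0.37,-0.015,0.16],[0,0,0]],[1,[-0.43,-0.018,0.16],[0,0,0]],[1,[-0.465,-0.0195,0.16],[0,0,0]],[1,[-0.465,-0.0195,0.16],[0,0,0]],[1,[-0.465,-0.0195,0.16],[0,0,0]],[1,[-0.465,-0.0195,0.16],[0,0,0]]]}}

```text
t: 8.93
tool_pos: [0.4598, 0.1651, 0.1682]
tool_rot: [2.532, 1.859, 0.002]
contact_force: [0.4, -0.0, -2.2]
opening: 0.0236
grip_force: 61.8
```

>>> {"method": "jog_arm", "body": {"deltas": [[1,[0,0,-0.04],[0,0,0]],[1,[0,0,-0.08],[0,0,0]],[1,[0,0,-0.11],[0,0,0]],[1,[0,0,-0.13],[0,0,0]],[1,[0,0,-0.145],[0,0,0]],[1,[0,0,-0.155],[0,0,0]],[1,[0,0,-0.16],[0,0,0]],[1,[0,0,-0.16],[0,0,0]],[1,[0,0,-0.16],[0,0,0]]]}}

```text
t: 9.68
tool_pos: [0.4596, 0.165, 0.1043]
tool_rot: [2.532, 1.859, 0.001]
contact_force: [0.4, 0.7, -2.1]
opening: 0.0229
grip_force: 62.0
```

>>> {"method": "jog_arm", "body": {"deltas": [[1,[0.02,-0.0062,0],[0,0,0]],[1,[0.04,-0.0125,0],[0,0,0]],[1,[0.06,-0.0187,0],[0,0,0]],[1,[0.08,-0.025,0],[0,0,0]],[1,[0.1,-0.031,0],[0,0,0]],[1,[0.12,-0.0374,0],[0,0,0]],[1,[0.14,-0.0436,0],[0,0,0]],[1,[0.16,-0.05,0],[0,0,0]],[1,[0.18,-0.056,0],[0,0,0]],[1,[0.2,-0.062,0],[0,0,0]],[1,[0.22,-0.0686,0],[0,0,0]],[1,[0.24,-0.0748,0],[0,0,0]]]}}

```text
t: 10.68
tool_pos: [0.556, 0.1347, 0.1036]
tool_rot: [-2.532, -1.859, 0.0]
contact_force: [-0.6, 0.3, -1.8]
opening: 0.0235
grip_force: 61.8
```

>>> {"method": "jog_arm", "body": {"deltas": [[1,[0.02,-0.0062,0],[0,0,0]],[1,[0.04,-0.0125,0],[0,0,0]],[1,[0.06,-0.0187,0],[0,0,0]],[1,[0.08,-0.025,0],[0,0,0]],[1,[0.1,-0.031,0],[0,0,0]],[1,[0.12,-0.0374,0],[0,0,0]],[1,[0.14,-0.0436,0],[0,0,0]],[1,[0.16,-0.05,0],[0,0,0]],[1,[0.18,-0.056,0],[0,0,0]],[1,[0.18,-0.056,0],[0,0,0]],[1,[0.18,-0.056,0],[0,0,0]],[1,[0.18,-0.056,0.05],[0,0,0]]]}}

```text
t: 11.68
tool_pos: [0.6237, 0.1124, 0.1187]
tool_rot: [-2.528, -1.856, 0.013]
contact_force: [-0.7, -0.9, -3.3]
opening: 0.0232
grip_force: 61.6
```

>>> {"method": "jog_arm", "body": {"deltas": [[1,[0,0,0.08],[0,0,0]],[1,[0,0,0.16],[0,0,0]],[1,[0,0,0.24],[0,0,0]],[1,[0,0,0.3],[0,0,0]],[1,[-0.06,-0.06,0.3],[0,0,0.01]],[1,[-0.1,-0.14,0.3],[0,0,0.02]],[1,[-0.13,-0.22,0.3],[0,0,0.03]],[1,[-0.16,-0.3,0.3],[0,0,0.042]],[1,[-0.18,-0.38,0.3],[0,0,0.042]],[1,[-0.2,-0.46,0.3],[0,0,0.042]],[1,[-0.2,-0.5,0.3],[0,0,0.042]],[1,[-0.2,-0.5,0.3],[0,0,0.042]]]}}

```text
t: 12.68
tool_pos: [0.5463, -0.0902, 0.2437]
tool_rot: [2.408, 2.017, -0.001]
contact_force: [-0.2, -0.7, -2.9]
opening: 0.023
grip_force: 61.8
```

Run:
```python
from h import *
o=ctrl.get_obs();im=ctrl.get_image("top")[:,:,::-1];im2=ctrl.get_image("scene")[:,:,::-1]
r=lambda i:cv2.resize(i,(400,450),interpolation=cv2.INTER_CUBIC)
cv2.imwrite("pics/s5.png",np.hstack([r(im[110:270,232:374]),r(im2[80:290,230:417])]));print(o["t"],o["tool_pos"],o["tool_rot"])
```

```text
12.6833 [ 0.5463 -0.0902  0.2437] [ 2.4075  2.017  -0.0013]
```

View pics/s5.png

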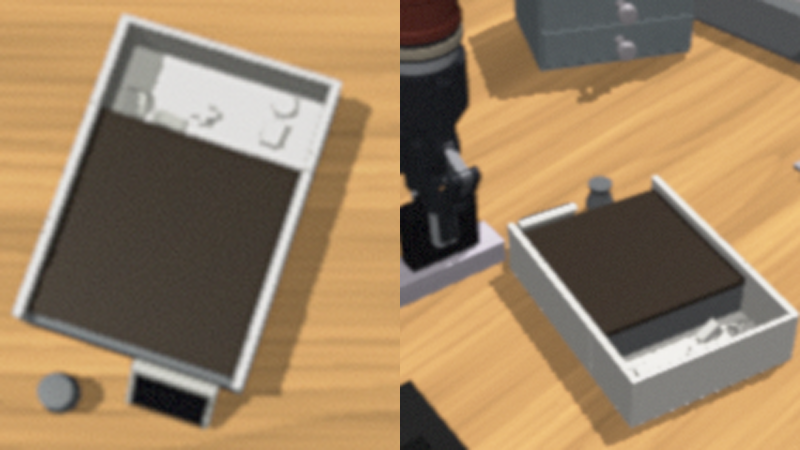

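The plate is clear and all five scraps are in the trough, at (137,100), (172,120), (208,116), (285,105) and (272,135) in the left panel. Next I put the scraper back on the mat.

>>> {"method": "jog_arm", "body": {"deltas": [[1,[-0.02,-0.08,0],[0,0,0]],[1,[-0.035,-0.16,-0.02],[0,0,0]],[1,[-0.045,-0.23,-0.07],[0,0,0]],[1,[-0.045,-0.255,-0.14],[0,0,0]],[1,[-0.045,-0.255,-0.22],[0,0,0]],[1,[-0.045,-0.255,-0.3],[0,0,0]],[1,[-0.045,-0.255,-0.37],[0,0,0]],[1,[-0.045,-0.255,-0.42],[0,0,0]],[1,[-0.045,-0.255,-0.445],[0,0,0]],[1,[-0.045,-0.255,-0.46],[0,0,0]],[1,[-0.045,-0.255,-0.47],[0,0,0]],[1,[-0.045,-0.255,-0.47],[0,0,0]]]}}

```text
t: 13.78
tool_pos: [0.5298, -0.1891, 0.0562]
tool_rot: [2.403, 2.023, 0.001]
contact_force: [-0.9, 0.4, -2.9]
opening: 0.0231
grip_force: 61.7
```

>>> {"method": "jog_arm", "body": {"deltas": [[1,[0,0,-0.003],[0,0,0]],[1,[0,0,-0.006],[0,0,0]],[1,[0,0,-0.006],[0,0,0]]]}}

```text
t: 14.03
tool_pos: [0.5299, -0.1897, 0.0544]
tool_rot: [2.403, 2.021, 0.001]
contact_force: [-0.1, -0.0, -2.5]
opening: 0.0231
grip_force: 61.7
```

>>> {"method": "jog_arm", "body": {"deltas": [[1,[0,0,-0.003],[0,0,0]],[1,[0,0,-0.005],[0,0,0]],[1,[0,0,-0.006],[0,0,0]],[1,[0,0,-0.006],[0,0,0]]]}}

```text
t: 14.37
tool_pos: [0.5296, -0.1895, 0.0519]
tool_rot: [2.404, 2.022, 0.0]
contact_force: [-1.3, 1.8, 4.6]
opening: 0.0231
grip_force: 62.5
```

Contact on the mat. I'm releasing and then retreating straight up.

>>> {"method": "jog_arm", "body": {"deltas": [[-1,[0,0,0],[0,0,0]],[-1,[0,0,0],[0,0,0]],[-1,[0,0,0],[0,0,0]],[-1,[0,0,0],[0,0,0]],[-1,[0,0,0],[0,0,0]],[-1,[0,0,0],[0,0,0]],[-1,[0,0,0],[0,0,0]],[-1,[0,0,0],[0,0,0]],[-1,[0,0,0],[0,0,0]],[-1,[0,0,0.05],[0,0,0]],[-1,[0,0,0.1],[0,0,0]],[-1,[0,0,0.17],[0,0,0]]]}}

```text
t: 15.37
tool_pos: [0.5276, -0.1886, 0.1174]
tool_rot: [-2.401, -2.019, 0.003]
contact_force: [0.3, 1.4, -0.7]
opening: 0.0856
grip_force: 0.0
```

>>> {"method": "jog_arm", "body": {"deltas": [[-1,[0,0,0.08],[0,0,0]],[-1,[0,0,0.16],[0,0,0]],[-1,[0,0,0.24],[0,0,0]],[-1,[0,0,0.3],[0,0,0]],[-1,[0,0,0.3],[0,0,0]],[-1,[0,0,0.3],[0,0,0]]]}}

```text
t: 15.87
tool_pos: [0.5301, -0.1898, 0.2412]
tool_rot: [2.401, 2.02, 0.003]
contact_force: [-0.4, 0.5, -0.6]
opening: 0.0855
grip_force: 0.0
```

Run:
```python
from h import *
o=ctrl.get_obs();im=ctrl.get_image("wrist")[:,:,::-1];im2=ctrl.get_image("scene")[:,:,::-1]
cv2.imwrite("pics/s6.png",np.hstack([cv2.resize(im,(400,250)),im2[100:350,140:480]]));print(o["t"],o["tool_pos"],o["opening"],o["contact_force"])
```

```text
15.8667 [ 0.5301 -0.1898  0.2412] 0.08545034774885209 [-0.3724  0.4871 -0.6344]
```

View pics/s6.png

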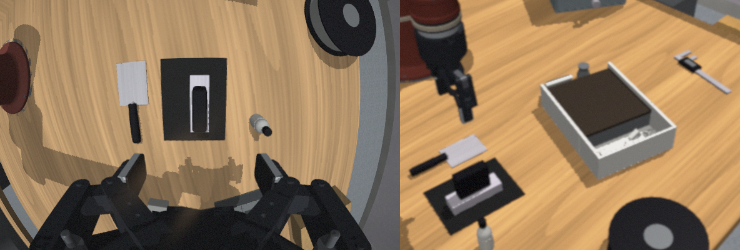

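The scraper stands upright on the mat (left panel, (200,103)), the gripper is clear of it, the plate is empty, and the other objects haven't moved.

```bash
python3 -c "
from station import ctrl
print(ctrl.finish_job())"
```

```text
the job is handed in; nothing more can be done
None
```

The job is handed in at about 16 s of the 54 s: all five scraps are in the trough, the scraper stands upright and released on its mat, and the other objects look unmoved; no verdict came back.

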